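Load the parts bin, level the shelf and hold the spirit level down

TASK

Stand the two small tins upright in the divided bin on the little plywood shelf, one to a cell, and let go of them. Then turn the black grip of the shelf's levelling foot until the bubble of the spirit level rests midway between its two lines. Finally press the spirit level firmly down on the shelf with the fingertips on its rubber pad and finish while still pressing, bubble centred, so that I can tighten the lock nut; do not knock over the mug of bolts.

Things in the scene. Friction and masses are not known exactly. Their poses are not given: they have to be found in the camera images.
- board: Plywood shelf board 200 x 320 x 18 mm on a steel base plate, upper face 62 mm above the table when level, hinged at one short edge. Origin: middle of the hinge line, 9 mm under the upper face; y runs along the board to the levelling foot at the other end, x across to the side with the bin, z up. It starts 0.02 to 0.055 rad low at the foot end.
- cell0 (a point): Centre of the floor of the bin cell nearest the hinge. The grey plastic bin (70 x 199 mm, walls 35 mm high and 4 mm thick) is fixed on the board; its three cells in a row along the board are each 62 x 61 mm inside, pitch 65 mm. Any two cells will do. Axes as the board's.
- cell1 (a point): Centre of the floor of the middle bin cell. Axes as the board's.
- cell2 (a point): Centre of the floor of the bin cell nearest the levelling foot. Axes as the board's.
- foot_grip (a point): Middle of the levelling foot's black grip bar, 46 long x 12 wide x 30 mm high (18 mm below to 12 mm above this point), about 100 mm above the table near the board's foot end. x runs along the bar, z up is the turning axis. It turns in place at constant height while the board rises or sinks on the screw; torque about 0.3 N m; it stays where left.
- foot (a joint): Turn of the levelling foot, rad, -0.7 to 2.3, growing clockwise seen from above. Clockwise raises the board's foot end, 0.03 rad of slope per rad; the bubble moves about 7.5 mm per rad, towards the foot end. The level value differs each time (the base itself is not quite level): go by the bubble. About 0.6 to 1.8 rad clockwise is needed.
- level: Aluminium spirit level 180 x 32 x 22 mm lying loose on the board along its long side beside the bin, 0.2 to 0.33 kg; origin in the centre of its underside, x along its length, pointing roughly to the foot end. At the end it should be pushed down with 5 to 30 N.
- press_pad (a point): Centre of the top of the black rubber pad (50 x 28 mm, its top 25 mm above the level's underside) on the hinge end of the level, 55 mm from its middle: the place to press.
- vial (a point): Centre of the level's yellow-green vial window (72 x 14 mm, in the top face, 40 mm from the level's middle towards the foot end), midway between its two black lines, which lie 11 mm either side. Axes as the level's.
- bubble_mid (a point): Middle of the white bubble (16 mm long) in the vial. It slides along the level's x axis, up to 26 mm either way from point vial, goes to the higher side and takes about 1.5 s to settle. Centred means within 2.5 mm of vial along x. Axes as the level's (x along it, towards the foot end).
- tin0: Small closed upright tin with paper band, 44 mm diameter, 70 mm high, 0.12 to 0.26 kg, standing on the table; origin in the centre of its underside, z up.
- tin1: A second tin, the same as tin0.
- mug: White ceramic mug of bolts, 80 mm diameter, 88 mm high (bolt heads to about 100 mm), standing upright near the tins; origin in the centre of its underside, z up. Leave it standing.
Things that resemble listed ones, but are neither listed nor needed, are in the scene too. Leave any blue, purple or red look-alike of the tin0 alone.

How it is judged:
On the way, in this order (a step that is already met when the one before it is completed fails the run):
1. both tins stand upright in the bin, one to a cell, let go (x of tin0 in the frame of cell1 between -0.034 and 0.034 m and y of tin0 in the frame of cell1 between -0.097 and 0.097 m and z of tin0 in the frame of cell1 between -0.006 and 0.006 m and angle between each of tin0, tin1's own z axis and vertical below 0.12 rad and x of tin1 in the frame of cell1 between -0.034 and 0.034 m and y of tin1 in the frame of cell1 between -0.097 and 0.097 m and z of tin1 in the frame of cell1 between -0.006 and 0.006 m and contact force between each of the arm, the fingers and tin0 below 0.2 N and contact force between each of the arm, the fingers and tin1 below 0.2 N), for 0.2 s.
2. the foot has been turned so that the bubble rests between the lines, tins still in their cells (x of tin0 in the frame of cell1 between -0.034 and 0.034 m and y of tin0 in the frame of cell1 between -0.097 and 0.097 m and z of tin0 in the frame of cell1 between -0.006 and 0.006 m and angle between each of tin0, tin1's own z axis and vertical below 0.12 rad and x of tin1 in the frame of cell1 between -0.034 and 0.034 m and y of tin1 in the frame of cell1 between -0.097 and 0.097 m and z of tin1 in the frame of cell1 between -0.006 and 0.006 m and x of bubble_mid in the frame of vial between -0.0025 and 0.0025 m and angle between board's own z axis and vertical below 0.015 rad), for 0.5 s.
At the end, for the whole second after the job is handed in: For the last second fingers push the level's pad with 4 to 40 N (level on board over 6.5 N, TCP within 55 mm of the pad), bubble within 2.5 mm of the middle, board within 0.015 rad of level; both tins upright (0.12 rad) on the cell floors, one per cell, untouched (all of step 2 and contact force between each of the arm, the fingers and tin0 below 0.2 N and contact force between each of the arm, the fingers and tin1 below 0.2 N and contact force between the fingers and level between 4 and 40 N and contact force between level and board above 6.5 N and linear speed of level below 0.02 m/s and distance between press_pad and the grasp point below 0.055 m); the arm keeps its last pose, push and grip.
It fails at once if the mug of bolts is knocked over (angle between mug's own z axis and vertical above 0.5 rad).
It also fails if it takes over 72 s, if anything falls off the work surface, if the arm or the gripper's body presses on something with over 40 N, if the wrist force passes 120 N, or if a joint passes its speed limit or range.

ROBOT

A 6-joint arm with a two-finger parallel gripper is mounted at the origin on the work surface. World frame = base frame: x ahead of the robot, y to its left, z up, the work surface at z = 0. Lengths are in m, angles in rad, forces in N, time in s.
With the tool pointing down it reaches from about 0.3 to 0.875 m from the base axis. Payload 4.2 kg.
Tool frame: the origin (TCP) lies between the finger pads, 19 mm behind the fingertips; this is the grasp point; z points along the fingers, y is the line along which they close (so a half turn about z gives the same grasp; the last joint's range is limited). The gripper opens to 85 mm and grips with 20 to 120 N. Pads are 22 mm wide; open, the fingers measure 114 mm over their backs; the gripper's body (76 mm by 85 mm) begins 54 mm behind the grasp point. The pads swing forward as they close: fully open they stand 13 mm farther back than shut.
Start: joints at [-1.302, 0.32, 1.565, -0, 1.257, -0.02], TCP at [0.164, -0.551, 0.25] pointing down, gripper open.
Joint ranges: [-3.11, 3.11], [-0.84, 2.01], [0.21, 2.61], [-1.34, 4.49], [0.05, 2.63], [-2.56, 2.56]. Speed limits (rad/s): [2.57, 2.57, 3.14, 3.14, 3.14, 3.14].

INTERFACE

Orientations are given as a unit quaternion [w, x, y, z].
In Python, from plant import * gives the robot as it stands.
- The arm moves only by the tool servo_tool, never from a script. Its argument "steps" is one flat list of numbers, 7 for each row, row after row: the shift along the tool's x, y, z in m, then the turn, a rotation vector about the tool's x, y, z in degrees, then the closure, from -1 (fully open) to 1 (shut). A call has 1 to 10 rows; each row is the pose to reach, as a shift and turn from the pose commanded when the call began, along the tool's axes at that moment; what a row does not reach only later rows make up. A row lasts 1/12 s, in which the tool goes at most 41.7 mm and 7.16 degrees, less where a joint would pass 70% of its speed; a pose out of reach is approached as far as the arm can. A call with a gripper value outside its range is refused whole. The fingers move at their own pace and stop on an object; "force" is the grip in N (left out, the last holds). Time passes only in rows, so rows that repeat a pose let the fingers close. It gives the time, the measured TCP pose, the force, the opening and the grip force at its end, in the units of the state.
- observe(): the state, without advancing time (a new reading comes with each control period).
- capture(name): name is "scene" or "top" or "wrist"; returns the picture (400x640x3 uint8, red, green, blue); there is no depth.
- calibration(name): a dict with "fx", "fy", "cx", "cy" (pixels), "pose" (4x4, takes a point from camera to world coordinates); the wrist camera has in their place "tool_from_camera" (4x4, takes a point from camera to tool coordinates, whose origin is the TCP and whose axes are the flange's). Camera axes: x right, y down, z forward; pixel columns grow to the right and rows downward; lengths in m; the calibration is good to about 2 mm. A picture is of the moment at which its call begins: read the wrist's pose just before it. calibration takes no time and is no camera call.
- job_done(): hands the job in; it is judged then, once.
The state is a dict: "time_s": time; "qpos": joint angles; "qvel": joint speeds; "effort": joint torques, N m; "tool_pos": TCP position; "tcp_rot": TCP orientation; "force": force on the tool from outside, world axes, zero at the start; "torque": the same for the moment, N m; "finger_gap": finger opening in m; "grasp_force": force on a finger pad.
Only numpy, scipy, OpenCV 4.12 (cv2) and the standard library are available. Lean on these libraries where they do the work, as an engineer would, in place of code of your own. Each camera call takes 0.05 s, during which the arm holds its last target. There are 200 camera calls.

## Working session

There is one attempt and no reset: what is moved stays moved. The work goes in short steps, Python scripts to look and compute and a tool call to move; the robot and the scene stay as the last step left them, time stands still between calls to the robot, and variables do not carry over. Pictures are saved under pics/ and viewed, at most 10 in all, crops included, and the job is handed in when it is done.

Besides the shell and the picture viewer there is one more tool, called after "Request:" in YAML: its name, and indented under it one key for each argument. servo_tool: Moves the arm, as the interface text tells. Its arguments: {"type":"object","properties":{"steps":{"type":"array","items":{"type":"number"}},"force":{"type":"number"}},"required":["steps"]}

```bash
ls; mkdir -p pics; python3 - <<'E'
from plant import *
import cv2,json
s=observe();print({k:s[k] for k in('time_s','tool_pos','tcp_rot','finger_gap','force')})
for n in('scene','top'):
    im=capture(n);cv2.imwrite(f'pics/{n}0.png',im[:,:,::-1]);print(n,calibration(n))
print(calibration('wrist'))
E
```

```text
pics
{'time_s': 0.0, 'tool_pos': array([ 0.16363741, -0.55073532,  0.24916989]), 'tcp_rot': array([-9.18976828e-04,  9.89592550e-01,  1.43894854e-01, -1.08236708e-04]), 'finger_gap': 0.0850609854661282, 'force': array([-0.06027573, -0.17594257, -0.73512948])}
scene {'fx': 441.54535428135387, 'fy': 441.54535428135387, 'cx': 316.0855307786108, 'cy': 205.20323602147607, 'pose': array([[-2.37021460e-01,  6.81555205e-01, -6.92317362e-01,
         1.34046960e+00],
       [ 9.71504273e-01,  1.65897312e-01, -1.69285347e-01,
         6.61084978e-02],
       [-5.23720015e-04, -7.12713536e-01, -7.01455018e-01,
         8.94419494e-01],
       [ 0.00000000e+00,  0.00000000e+00,  0.00000000e+00,
         1.00000000e+00]])}
top {'fx': 391.4028544093707, 'fy': 391.4028544093707, 'cx': 321.4484666534932, 'cy': 196.65464405407738, 'pose': array([[-0.02605716, -0.99490645,  0.09737651,  0.4558227 ],
       [-0.99957007,  0.02462104, -0.01592095, -0.11710542],
       [ 0.01344234, -0.0977495 , -0.99512026,  1.1343169 ],
       [ 0.        ,  0.        ,  0.        ,  1.        ]])}
{'fx': 298.5361588206625, 'fy': 298.5361588206625, 'cx': 322.6167907589255, 'cy': 200.52812361364417, 'tool_from_camera': array([[ 2.66099192e-04, -9.44542740e-01, -3.28388401e-01,
         8.48038243e-02],
       [ 9.99999274e-01,  6.37398892e-04, -1.02303095e-03,
         4.65159053e-04],
       [ 1.17561086e-03, -3.28387890e-01,  9.44542223e-01,
        -1.23979221e-01],
       [ 0.00000000e+00,  0.00000000e+00,  0.00000000e+00,
         1.00000000e+00]])}
```

View pics/top0.png

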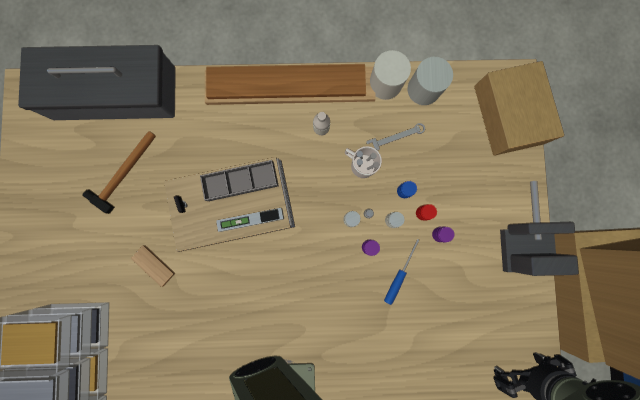

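View pics/scene0.png

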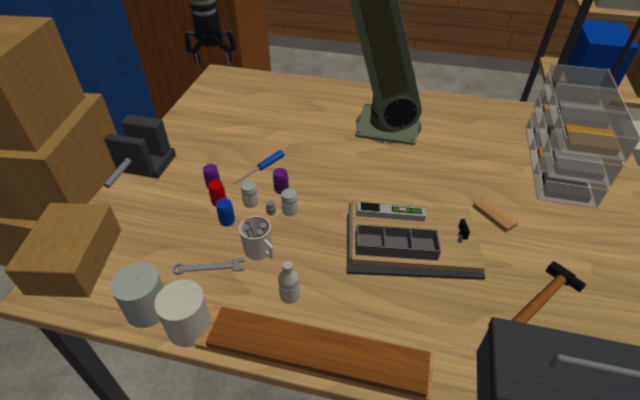

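The top view shows the tins (pale) at about (352,219) and (396,219), a small grey thing between them at (369,213), the mug at (366,161), the bin at (240,180), the level at (250,220), the grip at (180,204) and the hinge at the right, near x = 287. I'll enlarge it for accuracy.

```bash
cat > h.py <<'E'
from plant import *
import cv2,numpy as np
from scipy.spatial.transform import Rotation as R
def w(n,u,v,z,pose=None):
    c=calibration(n);P=c['pose'] if pose is None else pose
    d=P[:3,:3]@[(u-c['cx'])/c['fx'],(v-c['cy'])/c['fy'],1]
    return P[:3,3]+d*(z-P[2,3])/d[2]
def px(n,p,pose=None):
    c=calibration(n);P=c['pose'] if pose is None else pose
    q=P[:3,:3].T@(np.array(p)-P[:3,3]);return np.array([c['cx']+c['fx']*q[0]/q[2],c['cy']+c['fy']*q[1]/q[2]])
def tool(s):
    q=s['tcp_rot'];T=np.eye(4);T[:3,:3]=R.from_quat([q[1],q[2],q[3],q[0]]).as_matrix();T[:3,3]=s['tool_pos'];return T
def wpose(s):return tool(s)@calibration('wrist')['tool_from_camera']
def delta(s,x,y,z,yaw):
    "shift (tool axes) and turn to a down pose whose tool x axis points along yaw (deg)"
    T=tool(s);a=np.radians(yaw)
    G=np.array([[np.cos(a),np.sin(a),0],[np.sin(a),-np.cos(a),0],[0,0,-1]])
    sh=T[:3,:3].T@(np.array([x,y,z])-T[:3,3]);rv=np.degrees(R.from_matrix(T[:3,:3].T@G).as_rotvec())
    print('shift',sh.round(4),'turn',rv.round(2))
E
python3 - <<'E'
import cv2
a=cv2.imread('pics/top0.png')
c1=cv2.resize(a[150:260,160:300],None,fx=5,fy=5,interpolation=cv2.INTER_CUBIC)[:550,:700]
c2=cv2.resize(a[150:250,330:430],None,fx=4,fy=4,interpolation=cv2.INTER_CUBIC)
cv2.imwrite('pics/c1.png',c1)
b=cv2.imread('pics/scene0.png');c3=cv2.resize(b[170:230,230:310],None,fx=5,fy=5,interpolation=cv2.INTER_CUBIC)
import numpy as np
o=np.zeros((400,800,3),np.uint8);o[:400,:400]=c2;o[:300,400:800]=c3
cv2.imwrite('pics/c2.png',o)
E
```

```text
(no output)
```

View pics/c1.png

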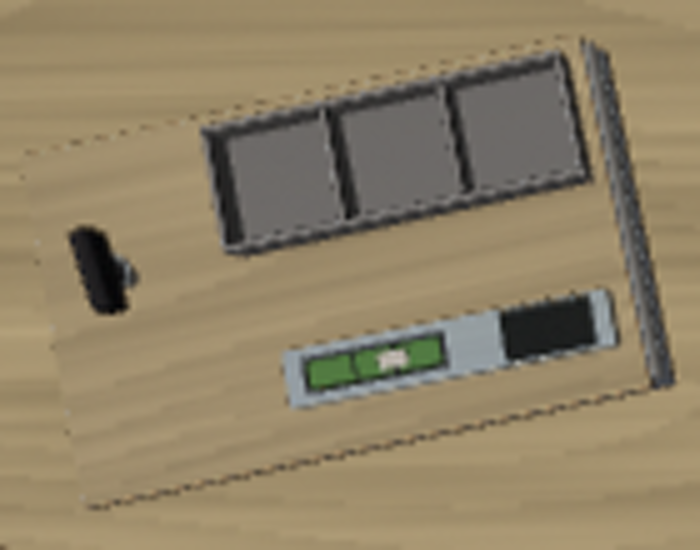

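View pics/c2.png

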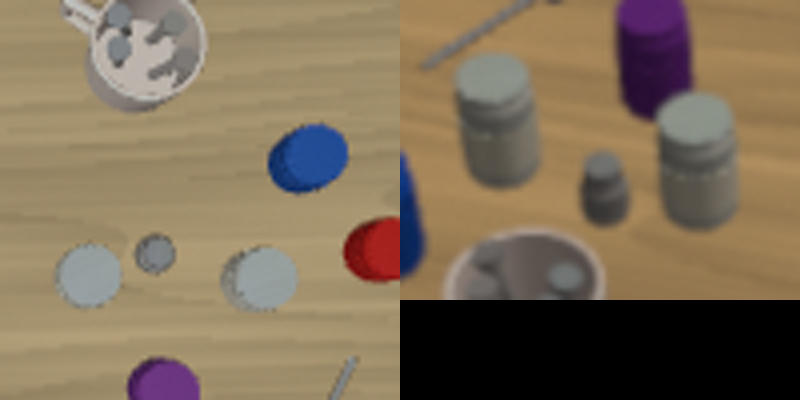

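The left crop gives the bin's corners, the level, the press pad (547,325), the bubble (392,358) and the grip from (83,230) to (113,312). The right one gives the tins' top centres at (89,275) and (265,278).

```bash
cat > m.py <<'E'
from h import *
def c1(u,v,z):return w('top',160+(u+.5)/5-.5,150+(v+.5)/5-.5,z)
def c2(u,v,z):return w('top',330+(u+.5)/4-.5,150+(v+.5)/4-.5,z)
t0=c2(89,275,.07);t1=c2(265,278,.07)
print('tins',t0,t1,'scene check',px('scene',t0),px('scene',t1),'expect',230+(295)/5,170+115/5,'and',230+92/5,170+78/5)
print('small',c2(155,253,.04),'mug',c2(148,45,.088),'blue',c2(310,158,.07),'purple',c2(165,385,.07),'red',c2(385,250,.07))
B=np.array([c1(*p,.09) for p in((205,130),(565,55),(592,182),(230,252))])
print('bin',B.round(4),'len',[np.linalg.norm(B[i]-B[(i+1)%4]).round(4) for i in range(4)])
L=np.array([c1(*p,.08) for p in((285,352),(608,292),(618,345),(293,407))])
print('level',L.round(4),L.mean(0),[np.linalg.norm(L[i]-L[(i+1)%4]).round(4) for i in range(4)])
g=[c1(83,230,.112),c1(113,312,.112)];print('grip',g,np.linalg.norm(g[0]-g[1]),'pad',c1(547,325,.083))
c=B.mean(0);d=(B[0]+B[3]-B[1]-B[2]);d/=np.linalg.norm(d);print('bin c',c,'dir',d,np.degrees(np.arctan2(d[1],d[0])))
for k in(-65,0,65):print(c+d*k/1000)
E
python3 m.py
```

```text
tins [ 0.49856571 -0.21534668  0.07      ] [ 0.49346631 -0.33524018  0.07      ] scene check [289.25470814 193.17777529] [248.48261952 185.04036937] expect 289.0 193.0 and 248.4 185.6
small [ 0.51398744 -0.26491688  0.04      ] mug [ 0.65274935 -0.25901561  0.088     ] blue [ 0.57491764 -0.36988167  0.07      ] purple [ 0.42298762 -0.26425868  0.07      ] red [ 0.51046116 -0.41823895  0.07      ]
bin [[ 0.6228  0.189   0.09  ]
 [ 0.6591 -0.0044  0.09  ]
 [ 0.5896 -0.018   0.09  ]
 [ 0.5567  0.1755  0.09  ]] len [np.float64(0.1968), np.float64(0.0708), np.float64(0.1962), np.float64(0.0675)]
level [[ 0.5031  0.1488  0.08  ]
 [ 0.531  -0.0247  0.08  ]
 [ 0.5023 -0.0296  0.08  ]
 [ 0.4736  0.1445  0.08  ]] [0.50246495 0.05973016 0.08      ] [np.float64(0.1757), np.float64(0.0291), np.float64(0.1765), np.float64(0.0298)]
grip [array([0.56801587, 0.24582238, 0.112     ]), array([0.52471537, 0.22986014, 0.112     ])] 0.046148956098921966 pad [0.51382963 0.00798505 0.083     ]
bin c [0.6070577  0.08552278 0.09      ] dir [-0.17613148  0.98436665  0.        ] 100.14450996315759
[0.61850624 0.02153895 0.09      ]
[0.6070577  0.08552278 0.09      ]
[0.59560915 0.14950661 0.09      ]
```

```bash
python3 - <<'E'
from h import *
s=observe()
delta(s,.4985,-.2155,.20,90); delta(s,.4985,-.2155,.20,75)
E
```

```text
shift [ 0.4165 -0.2259  0.0496] turn [-8.000e-02 -6.000e-02 -7.345e+01]
shift [ 0.4165 -0.2259  0.0496] turn [-8.000e-02 -5.000e-02 -5.845e+01]
```

Request:
servo_tool:
  steps: [0.034,-0.018,0.004,0,0,-6,-1,0.068,-0.036,0.008,0,0,-12,-1,0.102,-0.054,0.012,0,0,-18,-1,0.136,-0.072,0.016,0,0,-24,-1,0.17,-0.09,0.02,0,0,-30,-1,0.204,-0.108,0.024,0,0,-36,-1,0.238,-0.126,0.028,0,0,-42,-1,0.272,-0.144,0.032,0,0,-48,-1,0.306,-0.162,0.036,0,0,-54,-1,0.34,-0.18,0.04,0,0,-60,-1]
  force: 40

```text
time_s: 0.93
tool_pos: [0.4393, -0.2801, 0.2096]
tcp_rot: [-0.0, 0.783, 0.621, -0.0]
force: [0.4, -0.7, 0.7]
finger_gap: 0.0855
grasp_force: 0.0
```

```bash
python3 - <<'E'
from h import *
s=observe();print(s['time_s'],s['tool_pos'],s['qvel'].round(2))
delta(s,.4985,-.2155,.16,90)
E
```

```text
0.9333 [ 0.43926736 -0.28013285  0.20957607] [ 0.88  0.18 -0.13 -0.   -0.07 -0.37]
shift [0.0764 0.043  0.0496] turn [ -0.03  -0.   -13.15]
```

Request:
servo_tool:
  steps: [0,0,0,0,0,0,-1,0,0,0,0,0,0,-1,0,0,0,0,0,0,-1]

```text
time_s: 1.18
tool_pos: [0.4381, -0.2818, 0.2097]
tcp_rot: [-0.0, 0.785, 0.619, -0.0]
force: [0.0, -0.8, -0.8]
finger_gap: 0.0852
grasp_force: 0.0
```

```bash
python3 - <<'E'
from h import *
s=observe();print(s['time_s'],s['tool_pos'],s['qvel'].round(2))
delta(s,.4985,-.2155,.13,90)
E
```

```text
1.1833 [ 0.43807753 -0.2818044   0.20971075] [-0.03 -0.01 -0.    0.   -0.    0.  ]
shift [0.0786 0.0434 0.0796] turn [-6.000e-02  1.000e-02 -1.345e+01]
```

Request:
servo_tool:
  steps: [0.027,0.015,0.02,0,0,-5,-1,0.053,0.03,0.04,0,0,-10,-1,0.079,0.0435,0.05,0,0,-13.5,-1,0.079,0.0435,0.06,0,0,-13.5,-1,0.079,0.0435,0.07,0,0,-13.5,-1,0.079,0.0435,0.095,0,0,-13.5,-1,0.079,0.0435,0.12,0,0,-13.5,-1,0.079,0.0435,0.14,0,0,-13.5,-1,0.079,0.0435,0.1555,0,0,-13.5,-1,0.079,0.0435,0.1555,0,0,-13.5,-1]

```text
time_s: 2.02
tool_pos: [0.4959, -0.216, 0.0516]
tcp_rot: [-0.003, 0.708, 0.706, -0.001]
force: [-0.4, 0.8, -0.6]
finger_gap: 0.0852
grasp_force: 0.0
```

Request:
servo_tool:
  steps: [0,0,0,0,0,0,0,0,0,0,0,0,0,1,0,0,0,0,0,0,1,0,0,0,0,0,0,1,0,0,0,0,0,0,1,0,0,0,0,0,0,1]

```text
time_s: 2.52
tool_pos: [0.4996, -0.2158, 0.0562]
tcp_rot: [0.001, 0.707, 0.708, 0.0]
force: [-2.0, -1.8, 6.0]
finger_gap: 0.0424
grasp_force: 40.5
```

```bash
python3 - <<'E'
from h import *
s=observe();print(s['time_s'],s['tool_pos'],s['finger_gap'],s['grasp_force'])
delta(s,.6185,.0215,.15,100)
E
```

```text
2.5167 [ 0.49956518 -0.21580812  0.05616432] 0.042403855933950026 40.4581911675632
shift [ 0.237   0.1194 -0.094 ] turn [ 0.1   0.11 -9.93]
```

Request:
servo_tool:
  steps: [0,0,-0.02,0,0,0,1,0,0,-0.05,0,0,0,1,0,0,-0.085,0,0,0,1,0.03,0.015,-0.115,0,0,-1,1,0.065,0.033,-0.12,0,0,-3,1,0.1,0.05,-0.12,0,0,-4,1,0.135,0.068,-0.12,0,0,-6,1,0.17,0.085,-0.12,0,0,-8,1,0.205,0.103,-0.12,0,0,-9,1,0.23,0.116,-0.12,0,0,-10,1]

```text
time_s: 3.35
tool_pos: [0.6159, 0.0182, 0.1749]
tcp_rot: [0.0, 0.642, 0.767, 0.001]
force: [-0.1, -1.2, -2.0]
finger_gap: 0.043
grasp_force: 41.6
```

Request:
servo_tool:
  steps: [0,0,0,0,0,0,1,0,0,0,0,0,0,1]

```text
time_s: 3.52
tool_pos: [0.6151, 0.0165, 0.1743]
tcp_rot: [0.0, 0.641, 0.767, -0.0]
force: [-1.2, -0.7, -2.3]
finger_gap: 0.0424
grasp_force: 41.7
```

```bash
python3 - <<'E'
from h import *
s=observe();print(s['time_s'],s['tool_pos'],s['finger_gap'],s['grasp_force'],s['force'],s['qvel'].round(2))
delta(s,.6185,.0215,.12,100)
im=capture('wrist');cv2.imwrite('pics/w1.png',im[:,:,::-1])
E
```

```text
3.5167 [0.6150853  0.01652995 0.17433583] 0.042387212772247176 41.65795907378197 [-1.18250964 -0.69109609 -2.33245628] [-0.04 -0.01  0.03 -0.01  0.   -0.  ]
shift [0.0043 0.0043 0.0543] turn [-0.02  0.02  0.22]
```

View pics/w1.png

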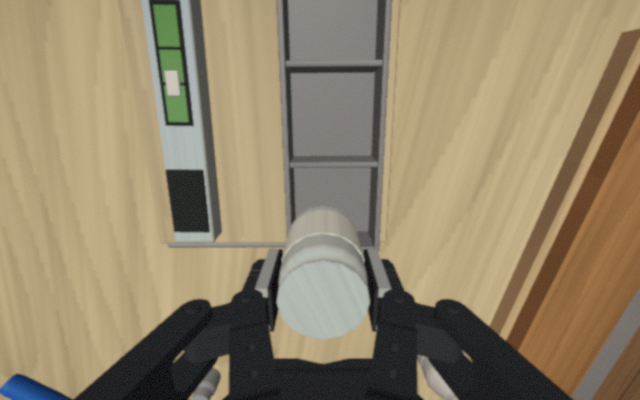

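The wrist view shows the tin held at the hinge-end cell. The dividers are at rows 64 and 163, and the bin spans columns 287–380 at row 163. I'll check the bin's position from this view.

```bash
python3 - <<'E'
from h import *
s=observe();P=wpose(s)
a=w('wrist',333.5,163,.095,P);b=w('wrist',334.5,64,.092,P)
print(a,b,'expect [.6128,.0535],[.601,.1175]',np.linalg.norm(a-b))
d=b-a;print(np.degrees(np.arctan2(d[1],d[0])))
l=w('wrist',283.5,64,.092,P);r=w('wrist',385.5,64,.092,P);print(np.linalg.norm(l-r))
E
```

```text
[0.61461198 0.05735126 0.095     ] [0.60354856 0.11911074 0.092     ] expect [.6128,.0535],[.601,.1175] 0.06281427255518193
100.15607967482119
0.06437872906686293
```

Request:
servo_tool:
  steps: [0.0055,0.0055,0.005,0,0,0,1,0.0055,0.0055,0.015,0,0,0,1,0.0055,0.0055,0.028,0,0,0,1,0.0055,0.0055,0.04,0,0,0,1,0.0055,0.0055,0.048,0,0,0,1,0.0055,0.0055,0.052,0,0,0,1,0.0055,0.0055,0.054,0,0,0,1,0.0055,0.0055,0.054,0,0,0,1]

```text
time_s: 4.23
tool_pos: [0.6192, 0.021, 0.1205]
tcp_rot: [-0.0, 0.643, 0.766, -0.0]
force: [-0.4, -0.5, -2.6]
finger_gap: 0.0423
grasp_force: 41.7
```

Request:
servo_tool:
  steps: [0,0,0.0005,0,0,0,1,0,0,0.001,0,0,0,1,0,0,0.001,0,0,0,1]

```text
time_s: 4.48
tool_pos: [0.62, 0.0214, 0.1201]
tcp_rot: [0.001, 0.642, 0.766, 0.001]
force: [-0.0, 0.1, 0.4]
finger_gap: 0.0424
grasp_force: 41.8
```

Request:
servo_tool:
  steps: [0,0,0,0,0,0,0,0,0,0,0,0,0,-1,0,0,0,0,0,0,-1,0,0,0,0,0,0,-1,0,0,-0.01,0,0,0,-1,0,0,-0.035,0,0,0,-1,0,0,-0.065,0,0,0,-1,0,0,-0.08,0,0,0,-1,0,0,-0.08,0,0,0,-1,0,0,-0.08,0,0,0,-1]

```text
time_s: 5.32
tool_pos: [0.6198, 0.0214, 0.2009]
tcp_rot: [0.001, 0.642, 0.766, 0.001]
force: [-0.7, -0.4, 0.1]
finger_gap: 0.0853
grasp_force: 0.0
```

```bash
python3 - <<'E'
from h import *
s=observe();print(s['time_s'],s['tool_pos'],s['qvel'].round(2))
delta(s,.4935,-.335,.15,105)
E
```

```text
5.3167 [0.61977679 0.02136977 0.20094301] [ 0.    0.03  0.05 -0.   -0.   -0.  ]
shift [-0.3288 -0.1867  0.0506] turn [ 0.15  0.04 -4.95]
```

Request:
servo_tool:
  steps: [-0.033,-0.019,0,0,0,-0.5,-1,-0.066,-0.037,0,0,0,-1,-1,-0.099,-0.056,0,0,0,-1.5,-1,-0.132,-0.075,0,0,0,-2,-1,-0.164,-0.093,0,0,0,-2.5,-1,-0.197,-0.112,0,0,0,-3,-1,-0.23,-0.131,0.01,0,0,-3.5,-1,-0.263,-0.149,0.02,0,0,-4,-1,-0.296,-0.168,0.03,0,0,-4.5,-1,-0.3288,-0.1867,0.04,0,0,-5,-1]

```text
time_s: 6.15
tool_pos: [0.4911, -0.336, 0.1577]
tcp_rot: [-0.001, 0.608, 0.794, -0.0]
force: [0.9, 0.7, -0.5]
finger_gap: 0.0851
grasp_force: 0.0
```

Request:
servo_tool:
  steps: [0,0,0,0,0,0,-1,0,0,0,0,0,0,-1]

```text
time_s: 6.32
tool_pos: [0.491, -0.3359, 0.1573]
tcp_rot: [-0.002, 0.61, 0.792, -0.0]
force: [-0.3, 0.1, 0.2]
finger_gap: 0.0852
grasp_force: 0.0
```

```bash
python3 - <<'E'
from h import *
s=observe();print(s['time_s'],s['tool_pos'],s['qvel'].round(2))
delta(s,.4935,-.335,.054,105)
E
```

```text
6.3167 [ 0.49102452 -0.33592434  0.157286  ] [ 0.05 -0.03 -0.01  0.01  0.01  0.  ]
shift [-1.000e-04  2.900e-03  1.033e-01] turn [-0.16 -0.2  -0.17]
```

Request:
servo_tool:
  steps: [0,0.003,0.02,0,0,0,-1,0,0.003,0.05,0,0,0,-1,0,0.003,0.08,0,0,0,-1,0,0.003,0.095,0,0,0,-1,0,0.003,0.102,0,0,0,-1,0,0.003,0.102,0,0,0,0,0,0.003,0.102,0,0,0,1,0,0.003,0.102,0,0,0,1,0,0.003,0.102,0,0,0,1,0,0.003,0.102,0,0,0,1]

```text
time_s: 7.15
tool_pos: [0.4964, -0.3347, 0.0593]
tcp_rot: [0.001, 0.608, 0.794, -0.0]
force: [-2.0, 0.0, 6.3]
finger_gap: 0.0427
grasp_force: 40.2
```

Request:
servo_tool:
  steps: [0,0,0,0,0,0,1]

```text
time_s: 7.23
tool_pos: [0.4963, -0.3347, 0.0593]
tcp_rot: [0.001, 0.608, 0.794, -0.0]
force: [-2.0, 0.3, 6.3]
finger_gap: 0.0427
grasp_force: 40.3
```

```bash
python3 - <<'E'
from h import *
s=observe();print(s['time_s'],s['tool_pos'],s['finger_gap'],s['grasp_force'])
delta(s,.597,.152,.18,100)
E
```

```text
7.2333 [ 0.49632621 -0.33470933  0.05932268] 0.042658496531597596 40.299708258826286
shift [ 0.4436  0.2237 -0.1213] turn [0.1  0.12 5.04]
```

Request:
servo_tool:
  steps: [0,0,-0.02,0,0,0,1,0,0,-0.055,0,0,0,1,0,0,-0.09,0,0,0,1,0.02,0.012,-0.12,0,0,0,1,0.053,0.031,-0.12,0,0,1,1,0.086,0.05,-0.12,0,0,1,1,0.119,0.069,-0.12,0,0,2,1,0.152,0.088,-0.12,0,0,2,1,0.185,0.107,-0.12,0,0,3,1,0.218,0.126,-0.12,0,0,3,1]

```text
time_s: 8.07
tool_pos: [0.5609, -0.0891, 0.1778]
tcp_rot: [0.0, 0.629, 0.777, 0.0]
force: [0.6, 0.6, -2.3]
finger_gap: 0.0425
grasp_force: 41.4
```

Request:
servo_tool:
  steps: [0.033,0.018,0,0,0,0,1,0.066,0.035,0,0,0,1,1,0.099,0.053,0,0,0,1,1,0.13,0.07,0,0,0,1,1,0.15,0.08,0,0,0,1,1,0.15,0.08,0,0,0,1,1,0.15,0.08,0,0,0,1,1]

```text
time_s: 8.65
tool_pos: [0.604, 0.0751, 0.1797]
tcp_rot: [-0.004, 0.635, 0.772, -0.002]
force: [-13.1, 2.4, 15.3]
finger_gap: 0.0428
grasp_force: 49.2
```

```bash
python3 - <<'E'
from h import *
s=observe();print(s['time_s'],s['tool_pos'],s['finger_gap'],s['grasp_force'],s['force'],s['qvel'].round(2))
delta(s,.6085,.0875,.123,100)
E
```

```text
8.65 [0.60403197 0.07510334 0.17971921] 0.04280520401725332 49.160494941752404 [-13.06172746   2.36940163  15.25648873] [-0.02 -0.01  0.01 -0.01 -0.   -0.  ]
shift [0.0111 0.0072 0.0567] turn [-0.41 -0.19  1.14]
```

Unexpected contact: the held tin's bottom (z≈0.12) is lower than tin0's top (≈0.134). I'll rise straight up and look.

Request:
servo_tool:
  steps: [0,0,-0.02,0,0,0,1,0,0,-0.05,0,0,0,1,0,0,-0.05,0,0,0,1,0,0,-0.05,0,0,0,1]

```text
time_s: 8.98
tool_pos: [0.6086, 0.0726, 0.2292]
tcp_rot: [0.001, 0.636, 0.772, 0.002]
force: [-0.6, 0.4, -2.0]
finger_gap: 0.0424
grasp_force: 47.0
```

```bash
python3 - <<'E'
from h import *
s=observe();print(s['time_s'],s['tool_pos'],s['finger_gap'],s['grasp_force'],s['force'],s['qvel'].round(2))
o=np.zeros((600,800,3),np.uint8)
a=capture('wrist')[:,:,::-1];b=capture('scene')[:,:,::-1]
o[:400,:640]=a; 
t=capture('top')[:,:,::-1]; cv2.imwrite('pics/t2.png',t);cv2.imwrite('pics/s2.png',b)
o[400:600,:300]=cv2.resize(b[180:280,340:490],None,fx=2,fy=2,interpolation=cv2.INTER_CUBIC)
o[400:600,300:560]=cv2.resize(t[150:250,170:300],None,fx=2,fy=2,interpolation=cv2.INTER_CUBIC)
cv2.imwrite('pics/o2.png',o)
E
```

```text
8.9833 [0.60858802 0.07264929 0.22924333] 0.04244936302292353 47.037972783437 [-0.60789277  0.43581491 -2.01403215] [-0.    0.03  0.06 -0.    0.    0.  ]
```

View pics/o2.png

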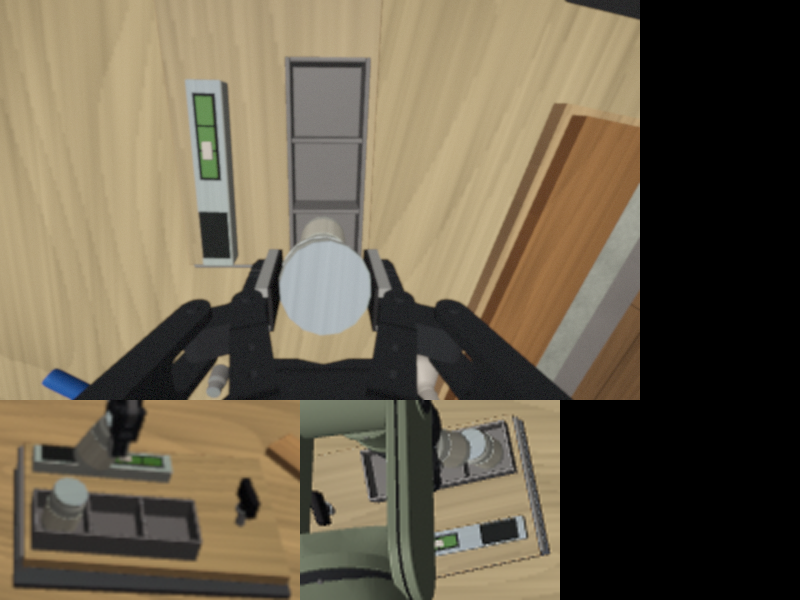

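Tin0 still stands in the hinge-end cell. In the scene crop the held tin looks tilted, so I'll check a close-up with its expected axis overlaid.

```bash
python3 - <<'E'
from h import *
b=cv2.imread('pics/s2.png');s=observe();p=np.array(s['tool_pos'])
for z in(-.059,.011):
    q=p+[0,0,z];print(px('scene',q),px('top',q))
print('tin0',px('scene',[.6195,.0225,.064]),px('scene',[.6195,.0225,.134]))
k=6;c=cv2.resize(b[185:265,340:460],None,fx=k,fy=k,interpolation=cv2.INTER_CUBIC)
f=lambda q:tuple(int(v) for v in (px('scene',q)-[340,185])*k)
cv2.line(c,f(p+[0,0,-.059]),f(p+[0,0,.011]),(0,0,255),1);cv2.line(c,f([.6195,.0225,.064]),f([.6195,.0225,.134]),(0,255,0),1)
cv2.imwrite('pics/s3.png',c)
E
```

```text
[394.34929394 213.68529151] [238.58715666 176.1476674 ]
[398.30233871 191.35958887] [232.61431957 171.60849008]
tin0 [368.37013455 243.00586043] [370.82328325 223.60777739]
```

View pics/s3.png

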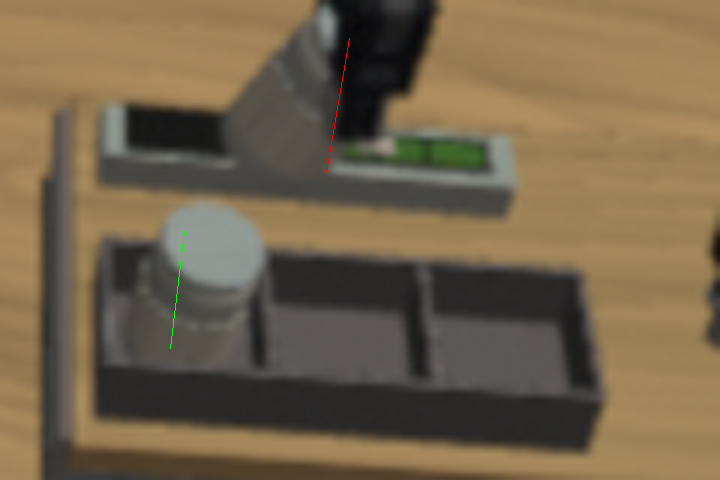

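Both tins were affected. The held one has swung about 30° about the closing axis, bottom towards the hinge, and tin0 has shifted slightly in its cell. I'll work out the held tin's angle from the wrist and scene silhouettes.

```bash
python3 - <<'E'
from h import *
s=observe();T=tool(s);P=wpose(s)
a=np.linspace(0,2*np.pi,60);ring=np.c_[.022*np.cos(a),.022*np.sin(a),0*a]
def disc(th,zoff):  # tool frame; bottom (zoff>0) towards -x for th>0
    r=R.from_rotvec([0,-np.radians(th),0]).as_matrix()
    pts=(ring+[0,0,zoff])@r.T
    return (T[:3,:3]@pts.T).T+T[:3,3]
b=cv2.imread('pics/s2.png');k=5
tiles=[]
for th in(0,15,25,35):
    D=disc(th,.059);L=disc(th,-.011)
    w1=np.array([px('wrist',p,P) for p in D]);wl=np.array([px('wrist',p,P) for p in L])
    print(th,'bottom top row',w1[:,1].min().round(1),'lid c',wl.mean(0).round(1),'h',np.ptp(wl[:,1]).round(1),'w',np.ptp(wl[:,0]).round(1))
    c=cv2.resize(b[185:225,370:415],None,fx=k*1.7,fy=k*1.7,interpolation=cv2.INTER_CUBIC)
    for Q,col in((D,(0,0,255)),(L,(0,255,255))):
        pp=np.array([px('scene',p) for p in Q])
        cv2.polylines(c,[((pp-[370,185]+.5)*k*1.7).astype(int)],True,col,1)
    tiles.append(c[:300,:390])
cv2.imwrite('pics/tl.png',np.vstack([np.hstack(tiles[:2]),np.hstack(tiles[2:])]))
E
```

```text
0 bottom top row 199.0 lid c [322.6 293.7] h 82.4 w 97.9
15 bottom top row 219.7 lid c [322.6 288.5] h 95.8 w 98.1
25 bottom top row 234.3 lid c [322.6 284.9] h 100.4 w 98.2
35 bottom top row 249.6 lid c [322.6 281.2] h 101.5 w 98.0
```

View pics/tl.png

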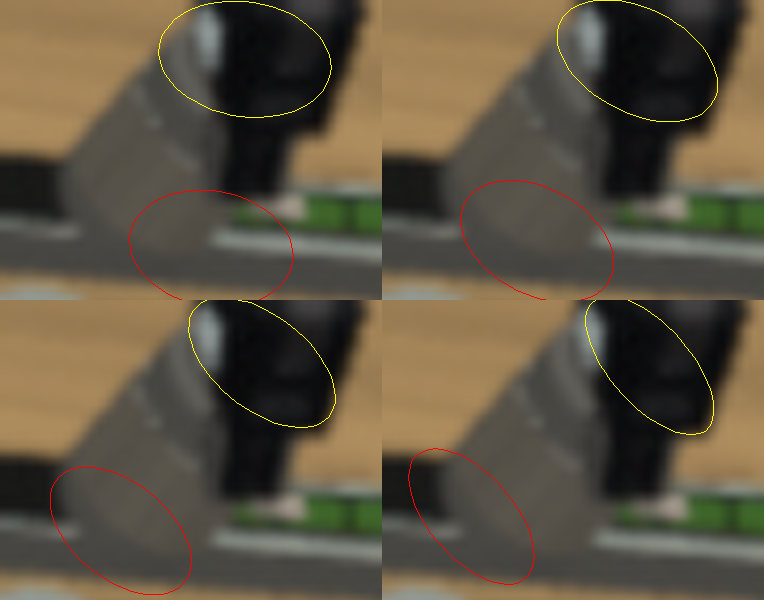

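```bash
python3 - <<'E'
from h import *
s=observe()
delta(s,.5966,.151,.16,100)
E
```

```text
shift [0.0792 0.0052 0.0659] turn [-0.17 -0.02  1.03]
```

Request:
servo_tool:
  steps: [0.025,0.002,0,0,5,0,1,0.05,0.003,0,0,10,1,1,0.079,0.005,0,0,15,1,1,0.079,0.005,0.02,0,20,1,1,0.079,0.005,0.04,0,25,1,1,0.079,0.005,0.06,0,25,1,1,0.079,0.005,0.065,0,25,1,1,0.079,0.005,0.065,0,25,1,1,0.079,0.005,0.065,0,25,1,1]

```text
time_s: 9.88
tool_pos: [0.5977, 0.1512, 0.1625]
tcp_rot: [-0.167, 0.627, 0.748, 0.137]
force: [0.3, -0.8, -2.7]
finger_gap: 0.0428
grasp_force: 47.0
```

```bash
python3 - <<'E'
from h import *
s=observe();T=tool(s);print(s['time_s'],s['tool_pos'],s['force'],s['qvel'].round(2))
print('world down in tool',T[:3,:3].T@[0,0,-1])
b=capture('scene')[:,:,::-1];t=capture('top')[:,:,::-1]
k=6;p=np.array(s['tool_pos'])
c=cv2.resize(b[165:265,345:475],None,fx=k,fy=k,interpolation=cv2.INTER_CUBIC)
f=lambda q:tuple(int(v) for v in (px('scene',q)-[345,165]+.5)*k)
cv2.line(c,f(p+[0,0,-.05]),f(p+[0,0,.02]),(0,0,255),1);cv2.line(c,f([.6195,.0225,.064]),f([.6195,.0225,.134]),(0,255,0),1)
cv2.imwrite('pics/s4.png',c)
E
```

```text
9.8833 [0.59772221 0.15118782 0.16251813] [ 0.32260935 -0.83214877 -2.70719913] [ 0.01 -0.02 -0.03  0.   -0.   -0.  ]
world down in tool [-0.42251955  0.00403433  0.90634483]
```

View pics/s4.png

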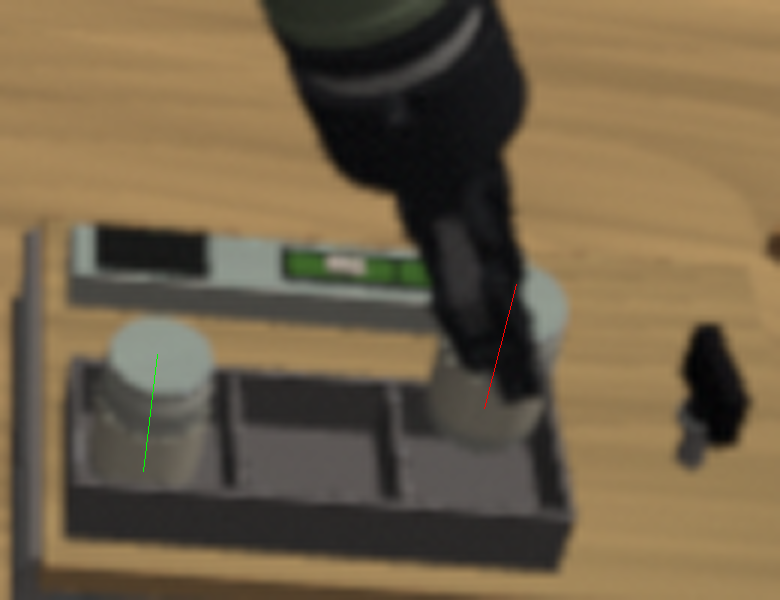

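The held tin is nearly vertical over the foot-end cell, and tin0 stands upright on its expected axis. I'll lower along world vertical.

Request:
servo_tool:
  steps: [-0.0042,0,0.009,0,0,0,1,-0.0085,0,0.018,0,0,0,1,-0.0127,0,0.027,0,0,0,1,-0.0148,0,0.0317,0,0,0,1,-0.0165,0,0.035,0,0,0,1,-0.0169,0,0.0362,0,0,0,1,-0.0169,0,0.0362,0,0,0,1]

```text
time_s: 10.57
tool_pos: [0.5973, 0.1509, 0.1221]
tcp_rot: [-0.167, 0.627, 0.748, 0.137]
force: [0.3, -0.6, -2.2]
finger_gap: 0.0427
grasp_force: 47.0
```

Request:
servo_tool:
  steps: [-0.0004,0,0.0009,0,0,0,1,-0.0008,0,0.0018,0,0,0,1,-0.0013,0,0.0027,0,0,0,1,-0.0017,0,0.0036,0,0,0,1]

```text
time_s: 10.9
tool_pos: [0.5976, 0.1509, 0.1187]
tcp_rot: [-0.167, 0.627, 0.748, 0.138]
force: [-0.2, 0.4, -1.8]
finger_gap: 0.0424
grasp_force: 47.0
```

Request:
servo_tool:
  steps: [-0.0004,0,0.0009,0,0,0,1,-0.0008,0,0.0018,0,0,0,1,-0.0013,0,0.0027,0,0,0,1,-0.0013,0,0.0027,0,0,0,1]

```text
time_s: 11.23
tool_pos: [0.5974, 0.1511, 0.1165]
tcp_rot: [-0.167, 0.627, 0.748, 0.138]
force: [-1.0, 0.2, 2.9]
finger_gap: 0.0427
grasp_force: 47.5
```

Request:
servo_tool:
  steps: [-0.0004,0,0.0009,0,0,0,1,-0.0008,0,0.0018,0,0,0,1,-0.0008,0,0.0018,0,0,0,1]

```text
time_s: 11.48
tool_pos: [0.5974, 0.1515, 0.1162]
tcp_rot: [-0.168, 0.627, 0.748, 0.139]
force: [-4.5, -0.1, 13.0]
finger_gap: 0.0427
grasp_force: 48.3
```

Request:
servo_tool:
  steps: [0.0006,0,-0.0013,0,0,0,1,0.0006,0,-0.0013,0,0,0,0.5,0.0006,0,-0.0013,0,0,0,0,0.0006,0,-0.0013,0,0,0,-1,0.0006,0,-0.0013,0,0,0,-1,0.0006,0,-0.0013,0,0,0,-1,0.0006,0,-0.02,0,0,0,-1,0.0006,0,-0.05,0,0,0,-1,0.0006,0,-0.08,0,0,0,-1,0.0006,0,-0.08,0,0,0,-1]

```text
time_s: 12.32
tool_pos: [0.6069, 0.1166, 0.1914]
tcp_rot: [-0.163, 0.627, 0.748, 0.141]
force: [1.9, 0.2, 0.4]
finger_gap: 0.0853
grasp_force: 0.0
```

Request:
servo_tool:
  steps: [0,0,0,0,-6,0,-1,0,0,-0.01,0,-12,0,-1,0,0,-0.02,0,-18,0,-1,0,0,-0.03,0,-25,0,-1,0,0,-0.03,0,-25,0,-1,0,0,-0.03,0,-25,0,-1,0,0,-0.03,0,-25,0,-1]

```text
time_s: 12.9
tool_pos: [0.6052, 0.1057, 0.2122]
tcp_rot: [-0.003, 0.642, 0.767, -0.002]
force: [-0.5, 0.4, -0.8]
finger_gap: 0.0855
grasp_force: 0.0
```

```bash
python3 - <<'E'
from h import *
s=observe();P=wpose(s);print(s['time_s'],s['tool_pos'],s['force'],s['tcp_rot'])
o=np.zeros((600,800,3),np.uint8)
a=capture('wrist')[:,:,::-1];b=capture('scene')[:,:,::-1];cv2.imwrite('pics/w5.png',a);cv2.imwrite('pics/s5.png',b)
t=capture('top')[:,:,::-1];cv2.imwrite('pics/t5.png',t)
o[:300,:480]=cv2.resize(a,(480,300),interpolation=cv2.INTER_AREA)
o[300:600,:390]=cv2.resize(b[165:265,345:475],None,fx=3,fy=3,interpolation=cv2.INTER_CUBIC)
o[300:600,390:780]=cv2.resize(t[150:250,170:300],None,fx=3,fy=3,interpolation=cv2.INTER_CUBIC)
cv2.imwrite('pics/o5.png',o)
E
```

```text
12.9 [0.60524001 0.10570738 0.21221102] [-0.49075223  0.38137222 -0.83344744] [-0.00281057  0.64216068  0.76656333 -0.00155977]
```

View pics/o5.png

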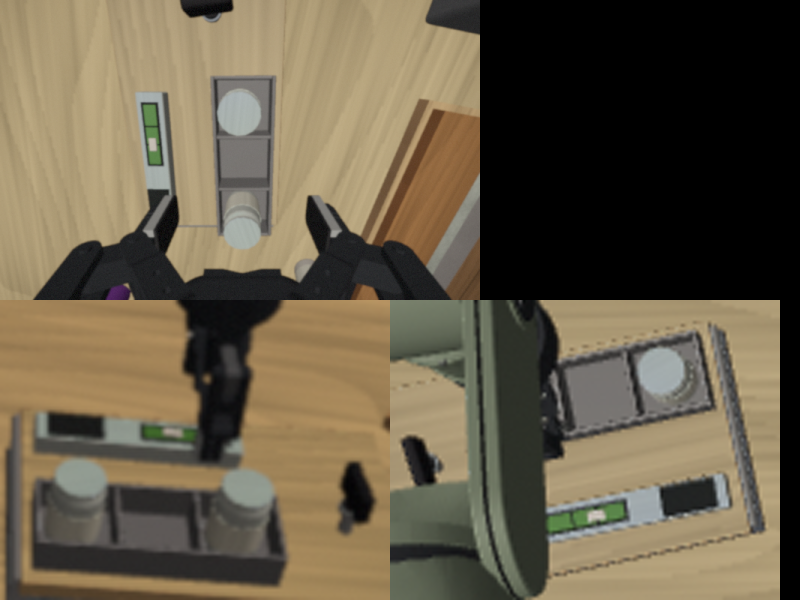

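Both tins stand upright, one each in the end cells. The grip is at the wrist view's top edge and the bubble is off towards the hinge. From here on I'll work numerically: fit the grip as a box, and measure the bubble from an intensity profile along the vial.

```bash
cat > v.py <<'E'
from h import *
from scipy.optimize import minimize
D=np.array([-.161,.987,0]);N=np.array([D[1],-D[0],0]);V=np.array([.4961,.0992,.080])
def profile(n,im,pose=None,V=V,D=D):
    xs=np.arange(-45,46)*.001; out=[]
    for x in xs:
        q=[px(n,V+D*x+N*l,pose) for l in np.linspace(-.003,.003,7)]
        m=np.array(q,np.float32);out.append(cv2.remap(im,m[None,:,0],m[None,:,1],cv2.INTER_CUBIC)[0].astype(float).mean(0))
    return xs,np.array(out)
def bubble(n,im,pose=None):
    xs,c=profile(n,im,pose)
    green=c[:,1]-c[:,[0,2]].mean(1); wht=np.minimum(c[:,0],c[:,2])
    g=np.where(green>25)[0];
    if len(g)<5: return None
    mid=xs[g[0]]/2+xs[g[-1]]/2
    base=np.median(wht[g]);ww=np.clip(wht-base-15,0,None);ww[:g[0]]=0;ww[g[-1]:]=0
    b=(ww*xs).sum()/max(ww.sum(),1e-6)
    return dict(lo=xs[g[0]]*1e3,hi=xs[g[-1]]*1e3,mid=mid*1e3,bub=b*1e3,off=(b-mid)*1e3,w=(ww>ww.max()/2).sum())
def boxpx(n,x,y,a,pose=None,z0=.082,z1=.112):
    c,s=np.cos(a),np.sin(a)
    return np.array([px(n,[x+c*i*.023-s*j*.006,y+s*i*.023+c*j*.006,z],pose) for i in(-1,1) for j in(-1,1) for z in(z0,z1)])
E
cat > g.py <<'E'
from v import *
K=8
def mask(f,x0,y0,w_,h_):
    a=cv2.imread(f)[y0:y0+h_,x0:x0+w_];a=cv2.resize(a,None,fx=K,fy=K,interpolation=cv2.INTER_CUBIC)
    return a.max(2)<60
S=[('top','pics/top0.png',168,188,24,30),('scene','pics/scene0.png',450,210,28,35)]
M=[(n,mask(f,*r),r) for n,f,*r in S]
def cost(p,show=False,ms=M):
    t=0
    for n,m,r in ms:
        q=(boxpx(n,p[0],p[1],p[2])-[r[0],r[1]]+.5)*K-.5
        k=np.zeros(m.shape,np.uint8);cv2.fillConvexPoly(k,cv2.convexHull(q.astype(np.float32)).round().astype(np.int32),1)
        iou=(m&(k>0)).sum()/(m|(k>0)).sum();t-=iou
        if show:print(n,iou.round(3))
    return t
best=min((minimize(cost,[.546,y,np.radians(a)],method='Nelder-Mead',options=dict(initial_simplex=np.array([[.546,y,np.radians(a)],[.552,y,np.radians(a)],[.546,y+.006,np.radians(a)],[.546,y,np.radians(a+12)]]))) for y in(.236,.242) for a in(10,20,30)),key=lambda r:r.fun)
print(best.x[:2],np.degrees(best.x[2]));cost(best.x,True)
E
python3 - <<'E'
import sys;exec(open('g.py').read())
from v import *
for n,f in(('top','pics/top0.png'),('scene','pics/scene0.png'),('scene','pics/s5.png')):
    print(n,bubble(n,cv2.imread(f)[:,:,::-1].copy()))
s=observe();P=wpose(s);im=cv2.imread('pics/w5.png')[:,:,::-1].copy()
print('wrist',bubble('wrist',im,P))
xs,c=profile('wrist',im,P)
print(np.c_[xs*1e3,c][::3].astype(int).tolist())
E
```

```text
Traceback (most recent call last):
  File "v.py", line 21, in boxpx
    return np.array([px(n,[x+c*i*.023-s*j*.006,y+s*i*.023+c*j*.006,z],pose) for i in(-1,1) for j in(-1,1) for z in(z0,z1)])
                     ~~^^^^^^^^^^^^^^^^^^^^^^^^^^^^^^^^^^^^^^^^^^^^^^^^^^^^
  File "h.py", line 9, in px
    c=calibration(n);P=c['pose'] if pose is None else pose
ValueError: time passes only in moves, steps and waits
```

```bash
python3 - <<'E'
t=open('h.py').read()
t=t.replace("def w(","import plant,functools\ncalibration=functools.lru_cache(None)(plant.calibration)\ndef w(",1)
open('h.py','w').write(t)
E
cat > r.py <<'E'
exec(open('g.py').read())
for n,f in(('top','pics/top0.png'),('scene','pics/scene0.png'),('scene','pics/s5.png')):
    print(n,bubble(n,cv2.imread(f)[:,:,::-1].copy()))
s=observe();P=wpose(s);im=cv2.imread('pics/w5.png')[:,:,::-1].copy()
print('wrist',bubble('wrist',im,P))
xs,c=profile('wrist',im,P)
print(np.c_[xs*1e3,c][::3].astype(int).tolist())
E
python3 r.py
```

```text
[0.549579   0.24187104] 11.114613364487932
top 0.74
scene 0.767
top {'lo': np.float64(-33.0), 'hi': np.float64(37.0), 'mid': np.float64(1.9999999999999982), 'bub': np.float64(-7.932039990478458), 'off': np.float64(-9.932039990478456), 'w': np.int64(14)}
scene {'lo': np.float64(-33.0), 'hi': np.float64(37.0), 'mid': np.float64(1.9999999999999982), 'bub': np.float64(-7.950367147130814), 'off': np.float64(-9.950367147130812), 'w': np.int64(15)}
scene {'lo': np.float64(-33.0), 'hi': np.float64(10.0), 'mid': np.float64(-11.5), 'bub': np.float64(-8.251648909183158), 'off': np.float64(3.248351090816842), 'w': np.int64(16)}
wrist {'lo': np.float64(-36.00000000000001), 'hi': np.float64(37.0), 'mid': np.float64(0.499999999999997), 'bub': np.float64(-10.340072742832692), 'off': np.float64(-10.840072742832689), 'w': np.int64(16)}
[[-45, 166, 174, 170], [-42, 166, 174, 170], [-39, 143, 150, 147], [-36, 59, 82, 50], [-33, 91, 132, 73], [-30, 92, 133, 74], [-27, 91, 133, 73], [-24, 91, 133, 73], [-21, 90, 132, 74], [-18, 168, 167, 151], [-15, 192, 185, 174], [-12, 193, 185, 174], [-9, 193, 185, 175], [-6, 194, 186, 176], [-3, 178, 176, 160], [0, 93, 134, 76], [3, 93, 134, 76], [6, 95, 137, 78], [9, 95, 136, 78], [12, 57, 78, 50], [15, 96, 137, 78], [18, 95, 137, 78], [21, 96, 137, 80], [24, 96, 137, 78], [27, 97, 138, 79], [30, 97, 137, 79], [33, 97, 138, 78], [36, 94, 132, 76], [39, 69, 71, 73], [42, 167, 175, 174], [45, 166, 174, 174]]
```

```bash
python3 - <<'E'
from h import *
s=observe()
delta(s,.548,.241,.20,192)
E
```

```text
shift [ 0.1443 -0.033   0.0126] turn [ -0.22  -0.33 -92.01]
```

Request:
servo_tool:
  steps: [0.02,-0.004,0,0,0,-7,-1,0.04,-0.008,0,0,0,-14,-1,0.06,-0.014,0,0,0,-21,-1,0.08,-0.018,0,0,0,-28,-1,0.1,-0.023,0,0,0,-35,-1,0.12,-0.028,0,0,0,-42,-1,0.144,-0.033,0.004,0,0,-49,-1,0.144,-0.033,0.008,0,0,-56,-1,0.144,-0.033,0.012,0,0,-63,-1,0.144,-0.033,0.012,0,0,-70,-1]

```text
time_s: 13.88
tool_pos: [0.5475, 0.2412, 0.2]
tcp_rot: [-0.003, 0.084, 0.996, -0.001]
force: [-0.5, -0.2, -0.2]
finger_gap: 0.0853
grasp_force: 0.0
```

Request:
servo_tool:
  steps: [0,0,0,0,0,-7,-1,0,0,0,0,0,-14,-1,0,0,0,0,0,-22,-1,0,0,0,0,0,-22,-1,0,0,0,0,0,-22,-1,0,0,0,0,0,-22,-1]

```text
time_s: 14.38
tool_pos: [0.5482, 0.2412, 0.2013]
tcp_rot: [-0.002, -0.103, 0.995, -0.0]
force: [-0.2, -0.2, 0.4]
finger_gap: 0.0855
grasp_force: 0.0
```

```bash
python3 - <<'E'
from v import *
s=observe();P=wpose(s);im=capture('wrist');cv2.imwrite('pics/w6.png',im[:,:,::-1])
print(s['time_s'],s['tool_pos'],s['tcp_rot'],s['qpos'].round(3))
m=((im.max(2)<60)*255).astype(np.uint8)
q0=px('wrist',[.548,.241,.112],P);print(q0)
n,lab,st,ce=cv2.connectedComponentsWithStats(m)
for i in range(1,n):
    if st[i,4]>150:print(st[i],ce[i].round(1))
g=[lab[int(q0[1])+dy,int(q0[0])+dx] for dy in(-6,0,6) for dx in (-6,0,6)];print(g)
i=max(g);r=cv2.minAreaRect(np.argwhere(lab==i)[:,::-1].astype(np.float32));print(r)
bx=cv2.boxPoints(r);W=np.array([w('wrist',u,v,.112,P) for u,v in bx]);print(W.round(4),W.mean(0))
e=[np.linalg.norm(W[k]-W[(k+1)%4]) for k in range(4)];print(np.round(e,4))
k=int(np.argmax(e));d=W[k]-W[(k+1)%4];print('ang',np.degrees(np.arctan2(d[1],d[0])))
E
```

```text
14.3833 [0.54818007 0.24116009 0.20128959] [-2.23621053e-03 -1.03481344e-01  9.94628875e-01 -1.05884312e-04] [ 3.950e-01  3.920e-01  1.581e+00  1.000e-03  1.173e+00 -1.384e+00]
[322.68126279 213.84542246]
[   0   80   72   39 2369] [34.6 99.4]
[111  91 102  28 374] [164.6 103.9]
[316 178  18  60 807] [324.6 206.9]
[ 508  209   60   65 1739] [539.  240.2]
[   45   260   556   140 32455] [322.4 359. ]
[np.int32(0), np.int32(7), np.int32(7), np.int32(0), np.int32(7), np.int32(7), np.int32(0), np.int32(7), np.int32(7)]
((324.5, 207.5), (59.0, 17.0), 90.0)
[[0.5212 0.2303 0.112 ]
 [0.5187 0.2426 0.112 ]
 [0.5655 0.253  0.112 ]
 [0.5683 0.2399 0.112 ]] [0.54343278 0.24145725 0.112     ]
[0.0125 0.048  0.0134 0.048 ]
ang -167.45867672514945
```

```bash
python3 - <<'E'
from v import *
s=observe();P=wpose(s);im=cv2.imread('pics/w6.png');x0,y0,K=296,160,6
a=cv2.resize(im[y0:y0+100,x0:x0+56],None,fx=K,fy=K,interpolation=cv2.INTER_CUBIC)
for th in(50,70):
  m=a.max(2)<th
  def cost(p):
    q=(boxpx('wrist',p[0],p[1],p[2],P)-[x0,y0]+.5)*K-.5
    k=np.zeros(m.shape,np.uint8);cv2.fillConvexPoly(k,cv2.convexHull(q.astype(np.float32)).round().astype(np.int32),1)
    return -(m&(k>0)).sum()/(m|(k>0)).sum()
  z=np.array([.545,.2415,.21]);r=minimize(cost,z,method='Nelder-Mead',options=dict(initial_simplex=[z,z+[.005,0,0],z+[0,.005,0],z+[0,0,.1]]))
  x=r.x;print(th,x[:2],np.degrees(x[2]),r.fun)
q=boxpx('wrist',*x,P);print(q.round(0).tolist())
print((im[150:260:5,323].max(1)).tolist())
delta(s,x[0],x[1],.103,180+np.degrees(x[2]))
E
```

```text
50 [0.54674323 0.24313684] 16.385698649334625 -0.7248856017878046
70 [0.54848161 0.24338713] 16.43563154375477 -0.7686309633571297
[[316.0, 177.0], [315.0, 187.0], [330.0, 176.0], [331.0, 186.0], [320.0, 227.0], [320.0, 242.0], [334.0, 226.0], [335.0, 241.0]]
[180, 181, 173, 173, 177, 175, 21, 31, 32, 38, 32, 37, 26, 29, 34, 29, 31, 30, 164, 177, 182, 186]
shift [-0.0012  0.002   0.0984] turn [ 0.02 -0.24 -4.51]
```

Request:
servo_tool:
  steps: [0.001,0.001,0.03,0,0,-2,-1,0.001,0.001,0.06,0,0,-2,-1,0.001,0.001,0.085,0,0,-2,-1,0.001,0.001,0.1,0,0,-2,-1,0.001,0.001,0.1,0,0,-2,-1,0.001,0.001,0.1,0,0,-2,0.5,0.001,0.001,0.1,0,0,-2,1,0.001,0.001,0.1,0,0,-2,1,0.001,0.001,0.1,0,0,-2,1,0.001,0.001,0.1,0,0,-2,1]
  force: 60

```text
time_s: 15.27
tool_pos: [0.5471, 0.2426, 0.1028]
tcp_rot: [-0.001, -0.122, 0.992, 0.0]
force: [-0.9, -0.4, -0.3]
finger_gap: 0.0256
grasp_force: 0.0
```

Request:
servo_tool:
  steps: [0,0,0,0,0,0,1,0,0,0,0,0,0,1,0,0,0,0,0,0,1]

```text
time_s: 15.52
tool_pos: [0.5469, 0.2426, 0.1027]
tcp_rot: [-0.001, -0.123, 0.992, 0.0]
force: [-1.1, 0.4, 5.6]
finger_gap: 0.012
grasp_force: 58.6
```

```bash
cat > b.py <<'E'
from v import *
s=observe();P=wpose(s);q=s['tcp_rot']
print(s['time_s'].__round__(2),np.round(s['tool_pos'],4),'yaw',(np.degrees(2*np.arctan2(q[2],q[1]))%360).round(2),'gap',round(s['finger_gap'],4),'F',s['force'].round(1),'T',s['torque'].round(2))
for n in('top','scene','wrist'):
    r=bubble(n,capture(n),P if n=='wrist' else None);print(n,r and {k:round(float(v),1) for k,v in r.items()})
E
python3 b.py
```

```text
15.52 [0.5469 0.2426 0.1027] yaw 194.09 gap 0.012 F [-1.1  0.4  5.6] T [-0.03  0.12  0.11]
top {'lo': -33.0, 'hi': 37.0, 'mid': 2.0, 'bub': -8.4, 'off': -10.4, 'w': 15.0}
scene {'lo': -33.0, 'hi': 38.0, 'mid': 2.5, 'bub': -8.2, 'off': -10.7, 'w': 16.0}
wrist {'lo': -23.0, 'hi': 39.0, 'mid': 8.0, 'bub': -10.1, 'off': -18.1, 'w': 17.0}
```

Request:
servo_tool:
  steps: [0,0,0,0,0,4,1,0,0,0,0,0,8,1,0,0,0,0,0,12,1,0,0,0,0,0,16,1,0,0,0,0,0,20,1]

```text
time_s: 16.08
tool_pos: [0.5469, 0.243, 0.1027]
tcp_rot: [-0.001, 0.053, 0.999, 0.0]
force: [-0.8, 1.9, 4.8]
finger_gap: 0.0123
grasp_force: 65.0
```

```bash
python3 b.py
```

```text
16.08 [0.5469 0.243  0.1027] yaw 173.95 gap 0.0123 F [-0.8  1.9  4.8] T [0.2  0.2  0.42]
top {'lo': -33.0, 'hi': 37.0, 'mid': 2.0, 'bub': -7.6, 'off': -9.6, 'w': 14.0}
scene {'lo': -34.0, 'hi': 38.0, 'mid': 2.0, 'bub': -7.4, 'off': -9.4, 'w': 14.0}
wrist {'lo': -22.0, 'hi': 38.0, 'mid': 8.0, 'bub': -10.7, 'off': -18.7, 'w': 17.0}
```

Low forces, torque as stated, bubble moving the right way. Continuing.

Request:
servo_tool:
  steps: [0,0,0,0,0,5,1,0,0,0,0,0,11,1,0,0,0,0,0,17,1,0,0,0,0,0,23,1,0,0,0,0,0,29,1,0,0,0,0,0,35,1,0,0,0,0,0,41,1,0,0,0,0,0,46,1,0,0,0,0,0,50,1,0,0,0,0,0,50,1]

```text
time_s: 17.07
tool_pos: [0.5473, 0.2437, 0.1028]
tcp_rot: [-0.001, 0.469, 0.883, 0.001]
force: [-0.6, 3.4, 6.1]
finger_gap: 0.0125
grasp_force: 62.3
```

Request:
servo_tool:
  steps: [0,0,0,0,0,0,1,0,0,0,0,0,0,1,0,0,0,0,0,0,1,0,0,0,0,0,0,1,0,0,0,0,0,0,1,0,0,0,0,0,0,1,0,0,0,0,0,0,1,0,0,0,0,0,0,1,0,0,0,0,0,0,1,0,0,0,0,0,0,1]

```text
time_s: 17.9
tool_pos: [0.5473, 0.2437, 0.1028]
tcp_rot: [-0.001, 0.468, 0.884, 0.001]
force: [0.1, 4.9, 6.1]
finger_gap: 0.0121
grasp_force: 61.2
```

Request:
servo_tool:
  steps: [0,0,0,0,0,0,1,0,0,0,0,0,0,1,0,0,0,0,0,0,1,0,0,0,0,0,0,1,0,0,0,0,0,0,1,0,0,0,0,0,0,1,0,0,0,0,0,0,1,0,0,0,0,0,0,1,0,0,0,0,0,0,1,0,0,0,0,0,0,1]

```text
time_s: 18.73
tool_pos: [0.5473, 0.2437, 0.1028]
tcp_rot: [-0.001, 0.468, 0.884, 0.001]
force: [-1.3, 4.3, 5.6]
finger_gap: 0.0121
grasp_force: 61.2
```

```bash
python3 b.py
```

```text
18.73 [0.5473 0.2437 0.1028] yaw 124.18 gap 0.0121 F [-1.3  4.3  5.6] T [0.7  0.05 0.18]
top {'lo': -34.0, 'hi': 38.0, 'mid': 2.0, 'bub': 1.0, 'off': -1.0, 'w': 14.0}
scene {'lo': -33.0, 'hi': 37.0, 'mid': 2.0, 'bub': 1.8, 'off': -0.2, 'w': 12.0}
wrist {'lo': 23.0, 'hi': 32.0, 'mid': 27.5, 'bub': 0.0, 'off': -27.5, 'w': 0.0}
```

Request:
servo_tool:
  steps: [0,0,0,0,0,3,1,0,0,0,0,0,6,1,0,0,0,0,0,6,1,0,0,0,0,0,6,1,0,0,0,0,0,6,0,0,0,0,0,0,6,-1,0,0,0,0,0,6,-1,0,0,0,0,0,6,-1,0,0,0,0,0,6,-1,0,0,0,0,0,6,-1]

```text
time_s: 19.72
tool_pos: [0.5464, 0.2421, 0.1014]
tcp_rot: [-0.002, 0.514, 0.858, -0.002]
force: [0.1, 0.6, -0.6]
finger_gap: 0.0833
grasp_force: 0.0
```

Request:
servo_tool:
  steps: [0,0,-0.02,0,0,0,-1,0,0,-0.04,0,0,0,-1,0,0,-0.07,0,0,0,-1,0,0,-0.1,0,0,0,-1,0,0,-0.1,0,0,0,-1,0,0,-0.1,0,0,0,-1,0,0,-0.1,0,0,0,-1,0,0,-0.1,0,0,0,-1,0,0,-0.1,0,0,0,-1,0,0,-0.1,0,0,0,-1]

```text
time_s: 20.55
tool_pos: [0.5464, 0.2422, 0.2004]
tcp_rot: [-0.002, 0.514, 0.858, -0.002]
force: [-0.1, -0.7, 0.5]
finger_gap: 0.0854
grasp_force: 0.0
```

```bash
python3 b.py; python3 - <<'E'
from h import *
delta(observe(),.514,.008,.18,100)
E
```

```text
20.55 [0.5464 0.2422 0.2004] yaw 118.08 gap 0.0854 F [-0.1 -0.7  0.5] T [-0.07 -0.01  0.01]
top {'lo': -34.0, 'hi': 38.0, 'mid': 2.0, 'bub': 1.6, 'off': -0.4, 'w': 14.0}
scene {'lo': -33.0, 'hi': 37.0, 'mid': 2.0, 'bub': 1.8, 'off': -0.2, 'w': 12.0}
wrist None
shift [-0.1914 -0.1391  0.0215] turn [-0.27 -0.02 18.08]
```

Request:
servo_tool:
  steps: [-0.03,-0.022,0,0,0,3,0,-0.06,-0.044,0,0,0,6,1,-0.09,-0.066,0,0,0,9,1,-0.12,-0.088,0,0,0,12,1,-0.15,-0.11,0.01,0,0,15,1,-0.175,-0.128,0.02,0,0,18,1,-0.191,-0.14,0.03,0,0,18,1,-0.191,-0.14,0.05,0,0,18,1,-0.191,-0.14,0.06,0,0,18,1,-0.191,-0.14,0.06,0,0,18,1]

```text
time_s: 21.53
tool_pos: [0.5115, 0.0079, 0.1398]
tcp_rot: [-0.003, 0.642, 0.766, -0.003]
force: [0.0, -0.4, -0.3]
finger_gap: -0.0001
grasp_force: 0.0
```

Request:
servo_tool:
  steps: [0,0,0,0,0,0,1,0,0,0,0,0,0,1]

```text
time_s: 21.7
tool_pos: [0.5138, 0.0087, 0.1426]
tcp_rot: [-0.001, 0.642, 0.767, -0.001]
force: [1.0, -0.4, -0.2]
finger_gap: 0.0004
grasp_force: 0.0
```

```bash
python3 b.py; python3 - <<'E'
from h import *
s=observe();delta(s,.513,.008,.106,100)
im=capture('wrist');P=wpose(s)
# is the pad dark around its expected place, as far as visible, and edges of level across
for l in range(-24,25,4):
    p=np.array([.513,.008,.087])+np.array([.984,.176,0])*l/1000
    out=[]
    for a in(15,20,30):
        u=px('wrist',p+np.array([-.161,.987,0])*a/1000,P).round().astype(int);out.append(int(im[u[1],u[0]].mean()) if 0<=u[1]<400 and 0<=u[0]<640 else None)
    print(l,out)
E
```

```text
21.7 [0.5138 0.0087 0.1426] yaw 100.14 gap 0.0004 F [ 1.  -0.4 -0.2] T [-0.02  0.02 -0.01]
top None
scene {'lo': -33.0, 'hi': 37.0, 'mid': 2.0, 'bub': 1.8, 'off': -0.2, 'w': 12.0}
wrist {'lo': -36.0, 'hi': 37.0, 'mid': 0.5, 'bub': -0.0, 'off': -0.5, 'w': 16.0}
shift [-0.0004 -0.0007  0.0368] turn [-0.11  0.03  0.14]
-24 [163, 161, 162]
-20 [161, 161, 162]
-16 [163, 162, 168]
-12 [41, 36, 182]
-8 [41, 42, 181]
-4 [42, 42, 181]
0 [37, 36, 180]
4 [37, 43, 183]
8 [42, 43, 179]
12 [49, 63, 182]
16 [162, 161, 161]
20 [156, 156, 156]
24 [161, 161, 161]
```

Request:
servo_tool:
  steps: [0,0,0.012,0,0,0,1,0,0,0.022,0,0,0,1,0,0,0.029,0,0,0,1,0,0,0.032,0,0,0,1,0,0,0.034,0,0,0,1,0,0,0.034,0,0,0,1]

```text
time_s: 22.4
tool_pos: [0.5128, 0.008, 0.1076]
tcp_rot: [-0.001, 0.642, 0.767, -0.002]
force: [-0.7, 0.4, -0.1]
finger_gap: 0.0002
grasp_force: 0.0
```

Request:
servo_tool:
  steps: [0,0,0.0007,0,0,0,1,0,0,0.0014,0,0,0,1,0,0,0.002,0,0,0,1,0,0,0.002,0,0,0,1]

```text
time_s: 22.73
tool_pos: [0.513, 0.0079, 0.1061]
tcp_rot: [-0.001, 0.642, 0.766, -0.001]
force: [0.4, 0.7, 1.0]
finger_gap: 0.0002
grasp_force: 0.0
```

Request:
servo_tool:
  steps: [0,0,0.0006,0,0,0,1,0,0,0.0012,0,0,0,1,0,0,0.0018,0,0,0,1,0,0,0.0018,0,0,0,1]

```text
time_s: 23.07
tool_pos: [0.5131, 0.008, 0.1055]
tcp_rot: [-0.001, 0.642, 0.767, -0.001]
force: [-2.3, -0.5, 7.7]
finger_gap: -0.0003
grasp_force: 4.5
```

Request:
servo_tool:
  steps: [0,0,0.0007,0,0,0,1,0,0,0.0015,0,0,0,1,0,0,0.0015,0,0,0,1,0,0,0.0015,0,0,0,1,0,0,0.0015,0,0,0,1,0,0,0.0015,0,0,0,1,0,0,0.0015,0,0,0,1,0,0,0.0015,0,0,0,1,0,0,0.0015,0,0,0,1,0,0,0.0015,0,0,0,1]

```text
time_s: 23.9
tool_pos: [0.5132, 0.008, 0.1054]
tcp_rot: [-0.0, 0.642, 0.766, -0.001]
force: [-5.2, -0.8, 18.4]
finger_gap: -0.0001
grasp_force: 9.5
```

Request:
servo_tool:
  steps: [0,0,0,0,0,0,1,0,0,0,0,0,0,1,0,0,0,0,0,0,1,0,0,0,0,0,0,1,0,0,0,0,0,0,1,0,0,0,0,0,0,1,0,0,0,0,0,0,1,0,0,0,0,0,0,1,0,0,0,0,0,0,1,0,0,0,0,0,0,1]

```text
time_s: 24.73
tool_pos: [0.5131, 0.008, 0.1054]
tcp_rot: [-0.0, 0.642, 0.767, -0.001]
force: [-5.2, -0.3, 18.4]
finger_gap: 0.0002
grasp_force: 9.5
```

```bash
python3 b.py
```

```text
24.73 [0.5131 0.008  0.1054] yaw 100.08 gap 0.0002 F [-5.2 -0.3 18.4] T [-0.01  0.89 -0.  ]
top None
scene {'lo': -33.0, 'hi': 37.0, 'mid': 2.0, 'bub': 1.5, 'off': -0.5, 'w': 12.0}
wrist {'lo': -36.0, 'hi': 31.0, 'mid': -2.5, 'bub': 0.0, 'off': 2.5, 'w': 17.0}
```

```bash
python3 -c "
from plant import *
print(job_done())"
```

```text
the job is handed in; nothing more can be done
None
```

I handed the job in with both tins upright in the bin's end cells, the bubble about 0.5 mm from the middle, and the fingertips pressing the level's pad at about 18 N. While placing the second tin I bumped the first; both stood upright when last seen, before I turned the foot.

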